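Slide a brass shim out over the edge of its holder and pick it up

TASK

The brass shim lies sunk in the channel of its dark steel holder, where no finger can get round it. Press on it with gently kept pressure (hard enough to overcome the spring plunger that holds it, never more than 20 N) and draw it out of the open end until its black scribed line stands at the holder's front edge, and let it rest there; then pick it up by the overhanging end, lift it clear and lay it flat in the blue tray. Do not drop the shim on the bench or disturb the jar, the V-block or the ferrule rack.

Things in the scene. Friction and masses are not known exactly. Their poses are not given: they have to be found in the camera images.
- holder_edge (a point): Middle of the front edge of the channel of the shim holder, on the channel floor, 34 mm above the bench. Axes: -x points out of the open end, +x along the channel to its closed end, y across, z up. The channel is 46 mm wide and 124 mm long from this edge to the closed end; ahead of the edge is free space down to the bench.
- shim_holder: Dark steel shim holder, fixed to the bench, 132 mm long (x), 76 mm wide (y), 40 mm high to its rails; origin at the centre of its underside, 66 mm behind the edge; axes as holder_edge. The channel floor is rigid, its faces oiled (friction about 0.1).
- plunger (a joint): Spring plunger (brass barrel, steel nose) in the holder's +y rail, 46 mm in from the edge; slides across, grows inwards (m). It presses about 4 N sideways on the shim, which so resists sliding with about 1 N, besides the friction of your own pressing; pressed too lightly, the fingers slip over it.
- shim_centre (a point): Centre of the loose brass shim, half-way up; shim 110 mm long (x), 44 mm wide (y), 4 mm thick (z), about 0.12 kg, finger grip on its top good (friction about 1). It lies along the channel, its top 2 mm below the rails, its leading (-x) end 10 to 14 mm inside the edge, its back end within 4 mm of the closed end. Axes: -x points to the leading end (out of the holder at the start), z up.
- shim_line (a point): Middle of the black line scribed across the top of the shim, 40 mm from its leading end (15 mm from its centre towards the leading end), on the top face.
- parts_tray_in (a point): Centre of the inner floor of the blue tray, 3 mm above the bench. Tray fixed to the bench, outside 145 mm (x) by 170 mm (y), rim 14 mm high, walls 3 mm. Axes x and y along its sides, z up.
- flux_jar: Bystander: round jar with black lid, 45 mm across, 46 mm high; origin at the centre of its underside. Loose.
- v_block: Bystander: pale V-block with two knurled screws, 34x40x26 mm; origin at the centre of its underside. Loose.
- ferrule_rack: Bystander: white rack of ferrules, 36x78x20 mm; origin at the centre of its underside. Loose.
- shim: The same shim as a body; origin at the centre of its underside, axes as shim_centre.
Things that resemble listed ones, but are neither listed nor needed, are in the scene too. Of the things that look like the shim, the middle-sized one is meant.

How it is judged:
By the outcome, as a careful person would: the job done as asked, in the order asked, and still so for the second after the job is handed in, with the robot touching nothing.
It also fails if it takes over 72 s, if anything falls off the work surface, if the arm or the gripper's body presses on something with over 40 N, if the wrist force passes 120 N, or if a joint passes its speed limit or range.

ROBOT

A 7-joint arm with a two-finger parallel gripper is mounted at the origin on a cart in front of the work surface, level with it; the furniture and walls round the work are solid. World frame = base frame: x ahead of the robot, y to its left, z up, the work surface at z = 0. Lengths are in m, angles in rad, forces in N, time in s.
With the tool pointing down it reaches from about 0.35 to 0.9 m from the base axis. Payload 7.2 kg.
Tool frame: the origin (TCP) lies at the centre of the arm's flange, where the gripper is bolted on; the fingertips stand 173 mm ahead of it and the grasp point (between the pads) lies 155 mm ahead of it; z points along the fingers, y is the line along which they close (so a half turn about z gives the same grasp; the last joint's range is limited). The gripper opens to 85 mm and grips with 20 to 120 N. Pads are 22 mm wide; open, the fingers measure 114 mm over their backs; the gripper's body (76 mm by 85 mm) begins 54 mm behind the grasp point. The pads swing forward as they close: fully open they stand 13 mm farther back than shut.
Start: joints at [-1.295, 0.411, -0.013, 1.596, 0.006, 1.134, -0.082], TCP at [0.211, 0.588, 0.405] pointing down, gripper open.
Joint ranges: [-2.95, 2.95], [-0.29, 1.99], [-1.47, 1.44], [0.14, 2.54], [-1.03, 4.17], [0.13, 1.85], [-2.86, 2.86]. Speed limits (rad/s): [2.39, 2.39, 3.01, 3.01, 3.14, 3.14, 3.14].

INTERFACE

Orientations are given as a unit quaternion [x, y, z, w].
In Python, from rig import manip gives the robot as it stands.
- The arm moves only by the shell command python3 -m jog 'ROWS' [FORCE]. ROWS is JSON, a list of rows, each an object of numbers: "dx", "dy", "dz": the shift along the world's x, y, z normalised to -1 to 1, where 1 is 100 mm; "wx", "wy", "wz": the turn, a rotation vector about the world's x, y, z normalised to -1 to 1, where 1 is 180 degrees; "claw": the closure, from 0 (fully open) to 1 (shut). In form: [{"dx": .., "dy": .., "dz": .., "wx": .., "wy": .., "wz": .., "claw": ..}, ...]. A call has 1 to 10 rows; each row is the pose to reach, as a shift and turn from the pose commanded when the call began, turning the shorter way round; what a row does not reach only later rows make up. A row lasts 1/10 s, in which the tool goes at most 50 mm and 8.59 degrees, less where a joint would pass 70% of its speed; a pose out of reach is approached as far as the arm can. A call with a number of a shift or a turn outside -1 to 1 is refused whole. A call with a gripper value outside its range is refused whole. The fingers move at their own pace and stop on an object; FORCE is the grip in N (left out, the last holds). Time passes only in rows, so rows that repeat a pose let the fingers close. It gives the time, the measured TCP pose, the force, the opening and the grip force at its end, in the units of the state.
- manip.read_state(): the state, without advancing time (a new reading comes with each control period).
- manip.read_camera(name): name is "scene" or "top" or "wrist"; returns (picture, depth): 400x640x3 uint8, red, green, blue; 400x640 float32, m along the optical axis (not along the pixel's ray), 0 where there is no reading.
- manip.calibration(name): a dict with "fov_y" (degrees; the focal length in pixels is half the picture's height over the tangent of half this angle, whatever the lens; pixels are square), "cx", "cy" (the principal point, pixels), "dist" ([k1, k2, p1, p2, k3] as OpenCV has them; the pictures are not rectified), "R" (3x3) and "t" (3): a world point X has camera coordinates R X + t; the wrist camera has in their place "tool_from_camera" (4x4, takes a point from camera to tool coordinates, whose origin is the TCP and whose axes are the flange's). Camera axes: x right, y down, z forward; pixel columns grow to the right and rows downward; lengths in m; the calibration is good to about 2 mm. A picture is of the moment at which its call begins: read the wrist's pose just before it. calibration takes no time and is no camera call.
- manip.sign_off(): hands the job in; it is judged then, once.
The state is a dict: "clock": time; "joints": joint angles; "qd": joint speeds; "joint_torque": joint torques, N m; "tcp_pos": TCP position; "eef_rot": TCP orientation; "wrist_force": force on the tool from outside, world axes, zero at the start; "torque": the same for the moment, N m; "width": finger opening in m; "grip_force": force on a finger pad.
Only numpy, scipy, OpenCV 4.12 (cv2) and the standard library are available. Lean on these libraries where they do the work, as an engineer would, in place of code of your own. Each camera call takes 0.05 s, during which the arm holds its last target. There are 200 camera calls.

## Working session

There is one attempt and no reset: what is moved stays moved. The work goes in short steps, Python scripts to look and compute and a shell command to move; the robot and the scene stay as the last step left them, time stands still between calls to the robot, and variables do not carry over. Pictures are saved under pics/ and viewed, at most 14 in all, crops included, and the job is handed in when it is done.

```bash
mkdir -p pics; cat > h.py <<'E'
import numpy as np,cv2
from rig import manip
from scipy.spatial.transform import Rotation as Rn
def snap(name,fn):
    s=manip.read_state(); p,d=manip.read_camera(name); cv2.imwrite('pics/%s.png'%fn,p[:,:,::-1]); np.savez('pics/%s.npz'%fn,d=d,p=p,pos=s['tcp_pos'],q=s['eef_rot']); return p,d,s
def cam(name,fn):
    c=manip.calibration(name); f=200/np.tan(np.radians(c['fov_y'])/2)
    K=np.array([[f,0,c['cx']],[0,f,c['cy']],[0,0,1]]); z=np.load('pics/%s.npz'%fn)
    if name=='wrist':
        T=np.eye(4); T[:3,:3]=Rn.from_quat(z['q']).as_matrix(); T[:3,3]=z['pos']; T=T@np.array(c['tool_from_camera'])
    else:
        R=np.array(c['R']);T=np.eye(4);T[:3,:3]=R.T;T[:3,3]=-R.T@np.array(c['t'])
    return K,np.array(c['dist'],float),T,z['d']
def pt(name,fn,uv,z=None):
    K,D,T,d=cam(name,fn); uv=np.array(uv,float).reshape(-1,2)
    n=cv2.undistortPoints(uv.reshape(-1,1,2),K,D).reshape(-1,2); r=np.c_[n,np.ones(len(n))]
    if z is None:
        dd=np.array([d[int(round(v)),int(round(u))] for u,v in uv]); return (r*dd[:,None])@T[:3,:3].T+T[:3,3]
    w=r@T[:3,:3].T; return T[:3,3]+w*((z-T[2,3])/w[:,2])[:,None]
E
python3 - <<'E'
from h import *
snap('top','top0');snap('scene','sc0')
s=manip.read_state();print({k:np.round(v,3) for k,v in s.items()})
c=manip.calibration('wrist');print(np.round(c['tool_from_camera'],3))
E
```

```text
{'clock': np.float64(0.1), 'joints': array([-1.295,  0.412, -0.013,  1.597,  0.006,  1.134, -0.082]), 'qd': array([-0.001, -0.001, -0.001, -0.003, -0.001,  0.   , -0.001]), 'joint_torque': array([ 2.0000e-03, -6.0183e+01,  6.8400e-01, -3.0009e+01,  1.4000e-02,
        6.0000e-03, -0.0000e+00]), 'tcp_pos': array([0.211, 0.588, 0.404]), 'eef_rot': array([ 0.171,  0.985, -0.001, -0.   ]), 'wrist_force': array([-0.053,  0.339, -0.247]), 'torque': array([-0.036, -0.012,  0.025]), 'grip_force': np.float64(0.0), 'width': np.float64(0.085)}
[[ 0.    -0.954 -0.301  0.077]
 [ 1.     0.     0.     0.   ]
 [-0.    -0.301  0.954  0.031]
 [ 0.     0.     0.     1.   ]]
```

View pics/top0.png

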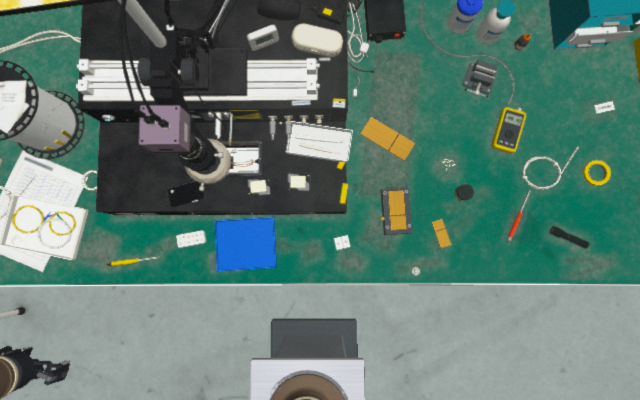

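View pics/sc0.png

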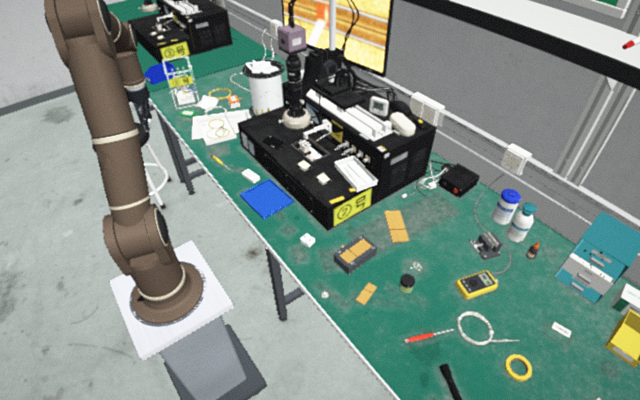

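Three shim-like things in the top view: the large plate (388,138), the one in the dark holder (397,210) and a small plate (442,233). The middle-sized one is in the holder. The jar is at (464,192), the tray at (246,245). The white rack (190,239) and V-block (342,242) are candidates to confirm. Next, a close crop.

```bash
python3 - <<'E'
from h import *
a=cv2.imread('pics/top0.png')[170:260,330:480]; a=cv2.resize(a,None,fx=5,fy=5,interpolation=cv2.INTER_CUBIC)
cv2.imwrite('pics/crop1.png',a)
print(np.round(pt('top','top0',[[397,210],[388,138],[442,233],[246,245],[342,242],[190,239],[464,192],[217,221],[275,220],[274,270],[218,271]]),3))
E
```

```text
[[ 0.566 -0.255  0.039]
 [ 0.781 -0.238  0.006]
 [ 0.502 -0.387  0.005]
 [ 0.469  0.176  0.008]
 [ 0.477 -0.1    0.013]
 [ 0.487  0.334  0.018]
 [ 0.615 -0.441  0.051]
 [ 0.538  0.259  0.014]
 [ 0.541  0.094  0.   ]
 [ 0.397  0.095  0.002]
 [ 0.395  0.257 -0.005]]
```

View pics/crop1.png

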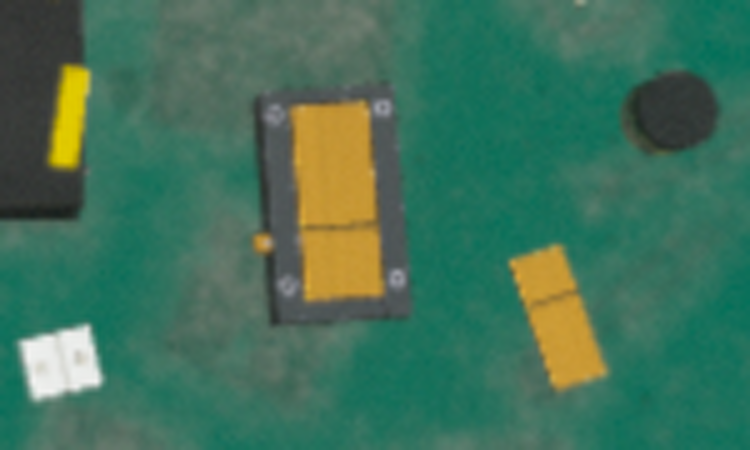

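Crop: the chosen shim lies in the holder (crop 340,200), with its scribed line at crop (340,227), towards the robot. The open end faces −x (crop 342,320), and the brass plunger is on the +y side (265,243). Holder yaw is about +4°. Now I'll move over it for a close wrist look.

```bash

python3 -m jog '[{"dx":0.15,"dy":-0.45,"wz":0.04,"claw":0},{"dx":0.3,"dy":-0.9,"wz":0.08,"claw":0},{"dx":0.3,"dy":-0.9,"wz":0.13,"claw":0},{"dx":0.3,"dy":-0.9,"wz":0.13,"claw":0}]'
python3 -m jog '[{"dx":0.15,"dy":-0.45,"claw":0},{"dx":0.3,"dy":-0.95,"claw":0},{"dx":0.3,"dy":-0.95,"claw":0}]'
python3 -m jog '[{"dx":0.15,"dy":-0.45,"claw":0},{"dx":0.3,"dy":-0.95,"claw":0},{"dx":0.3,"dy":-0.95,"claw":0}]'
```

```text
invalid input
invalid input
invalid input
```

```bash

python3 -m jog '[{"dx":0.15,"dy":-0.45,"dz":0,"wx":0,"wy":0,"wz":0.04,"claw":0},{"dx":0.3,"dy":-0.9,"dz":0,"wx":0,"wy":0,"wz":0.08,"claw":0},{"dx":0.3,"dy":-0.9,"dz":0,"wx":0,"wy":0,"wz":0.13,"claw":0},{"dx":0.3,"dy":-0.9,"dz":0,"wx":0,"wy":0,"wz":0.13,"claw":0}]'
```

```text
clock: 0.5
tcp_pos: [0.2413, 0.4974, 0.4048]
eef_rot: [-0.033, 0.999, 0.0, 0.0]
wrist_force: [0.4, 0.0, 0.3]
width: 0.0852
grip_force: 0.0
```

```bash

python3 -m jog '[{"dx":0.18,"dy":-0.47,"dz":0,"wx":0,"wy":0,"wz":0,"claw":0},{"dx":0.36,"dy":-0.94,"dz":0,"wx":0,"wy":0,"wz":0,"claw":0}]'
python3 -m jog '[{"dx":0.18,"dy":-0.47,"dz":0,"wx":0,"wy":0,"wz":0,"claw":0},{"dx":0.36,"dy":-0.94,"dz":0,"wx":0,"wy":0,"wz":0,"claw":0}]'
python3 -m jog '[{"dx":0.18,"dy":-0.47,"dz":0,"wx":0,"wy":0,"wz":0,"claw":0},{"dx":0.36,"dy":-0.94,"dz":0,"wx":0,"wy":0,"wz":0,"claw":0}]'
python3 -m jog '[{"dx":0.18,"dy":-0.47,"dz":0,"wx":0,"wy":0,"wz":0,"claw":0},{"dx":0.36,"dy":-0.94,"dz":0,"wx":0,"wy":0,"wz":0,"claw":0}]'
python3 -m jog '[{"dx":0.18,"dy":-0.47,"dz":0,"wx":0,"wy":0,"wz":0,"claw":0},{"dx":0.36,"dy":-0.94,"dz":0,"wx":0,"wy":0,"wz":0,"claw":0}]'
python3 -m jog '[{"dx":0.18,"dy":-0.47,"dz":0,"wx":0,"wy":0,"wz":0,"claw":0},{"dx":0.36,"dy":-0.94,"dz":0,"wx":0,"wy":0,"wz":0,"claw":0}]'
python3 -m jog '[{"dx":0.18,"dy":-0.47,"dz":-0.2,"wx":0,"wy":0,"wz":0,"claw":1},{"dx":0.36,"dy":-0.94,"dz":-0.4,"wx":0,"wy":0,"wz":0,"claw":1}]'
python3 -m jog '[{"dx":0.18,"dy":-0.47,"dz":-0.2,"wx":0,"wy":0,"wz":0,"claw":1},{"dx":0.36,"dy":-0.94,"dz":-0.4,"wx":0,"wy":0,"wz":0,"claw":1},{"dx":0.36,"dy":-0.94,"dz":-0.4,"wx":0,"wy":0,"wz":0,"claw":1},{"dx":0.36,"dy":-0.94,"dz":-0.4,"wx":0,"wy":0,"wz":0,"claw":1},{"dx":0.36,"dy":-0.94,"dz":-0.4,"wx":0,"wy":0,"wz":0,"claw":1}]'
python3 - <<'E'
from h import *
snap('wrist','w1')
E
```

```text
clock: 0.7
tcp_pos: [0.2758, 0.4056, 0.4041]
eef_rot: [-0.032, 0.999, 0.0, -0.0]
wrist_force: [1.2, -0.7, 0.7]
width: 0.0854
grip_force: 0.0
clock: 0.9
tcp_pos: [0.3124, 0.3109, 0.4046]
eef_rot: [-0.031, 1.0, 0.0, -0.0]
wrist_force: [1.9, -0.5, -0.2]
width: 0.0855
grip_force: 0.0
clock: 1.1
tcp_pos: [0.3483, 0.2174, 0.4049]
eef_rot: [-0.031, 1.0, 0.0, 0.0]
wrist_force: [2.0, 0.2, 0.4]
width: 0.0852
grip_force: 0.0
clock: 1.3
tcp_pos: [0.3843, 0.1239, 0.405]
eef_rot: [-0.031, 1.0, 0.0, 0.0]
wrist_force: [1.3, 0.9, -0.2]
width: 0.0857
grip_force: 0.0
clock: 1.5
tcp_pos: [0.4203, 0.0305, 0.4051]
eef_rot: [-0.031, 1.0, 0.0, 0.001]
wrist_force: [0.5, 0.5, 0.6]
width: 0.0854
grip_force: 0.0
clock: 1.7
tcp_pos: [0.4563, -0.063, 0.405]
eef_rot: [-0.031, 1.0, 0.0, 0.001]
wrist_force: [1.0, 0.6, -0.5]
width: 0.0858
grip_force: 0.0
clock: 1.9
tcp_pos: [0.4901, -0.1497, 0.3678]
eef_rot: [-0.031, 1.0, -0.0, 0.001]
wrist_force: [1.0, 0.8, -0.3]
width: 0.0589
grip_force: 0.0
clock: 2.4
tcp_pos: [0.525, -0.2412, 0.3276]
eef_rot: [-0.032, 0.999, 0.0, -0.0]
wrist_force: [-0.0, -0.0, 0.5]
width: 0.0003
grip_force: 0.0
```

View pics/w1.png

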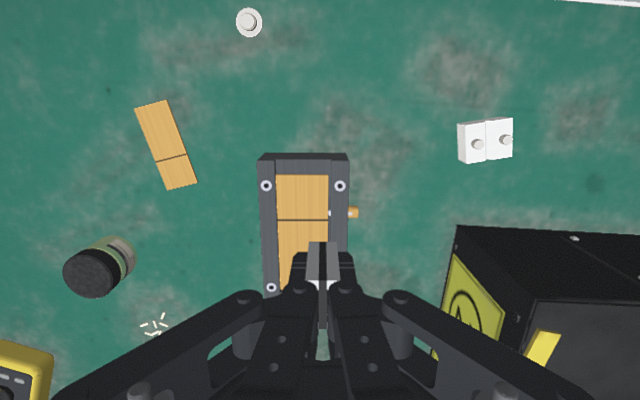

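Wrist view: holder's front at top (303,158), shim's leading end at v≈175, line at v≈219, plunger at (352,212). Bystanders are well away: V-block-like (485,140), jar (98,268). I'll enlarge the front.

```bash
python3 - <<'E'
from h import *
a=cv2.imread('pics/w1.png')[145:245,245:370]; cv2.imwrite('pics/crop2.png',cv2.resize(a,None,fx=6,fy=6,interpolation=cv2.INTER_CUBIC))
E
```

```text
(no output)
```

View pics/crop2.png

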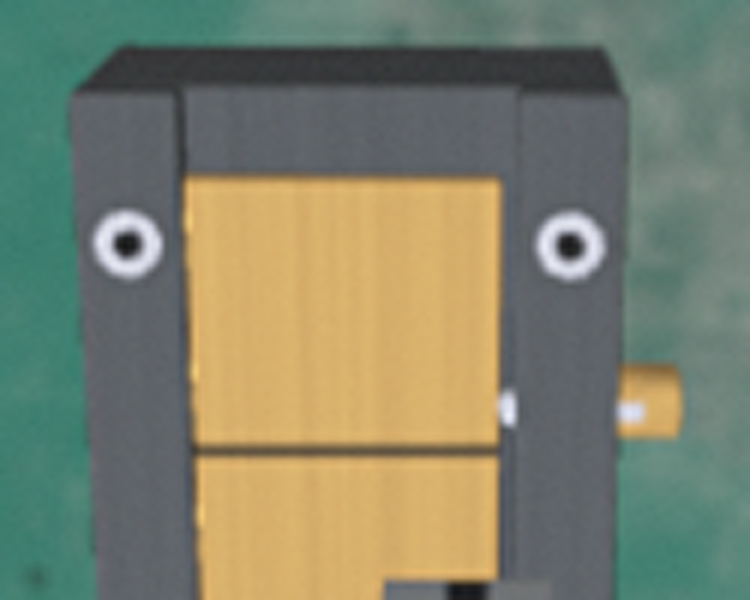

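```bash
cat > m.py <<'E'
from h import *
def c(l): return [((x+.5)/6-.5+245,(y+.5)/6-.5+145) for x,y in l]
e=pt('wrist','w1',c([(185,88),(518,88)]),.034);r=pt('wrist','w1',c([(72,92),(626,97)]),.04)
s=pt('wrist','w1',c([(183,178),(500,178),(195,450),(499,450)]),.038)
print(np.round(np.r_[e,r,s],4))
print('edge mid',e.mean(0),r.mean(0),'widths',np.linalg.norm(e[0]-e[1]),np.linalg.norm(r[0]-r[1]),np.linalg.norm(s[0]-s[1]),np.linalg.norm(s[2]-s[3]))
for a,b in ((e[0],e[1]),(r[0],r[1]),(s[0],s[1]),(s[2],s[3])): print('yaw',np.degrees(np.arctan2(-(b-a)[0],(b-a)[1])))
l=s[:2].mean(0);m=s[2:].mean(0);print('lead',l,'line',m,'d',np.linalg.norm(m-l),'yaw',np.degrees(np.arctan2((m-l)[1],(m-l)[0])))
print(np.round(pt('wrist','w1',[(310,200),(265,240),(335,165),(485,160)]),4))
E
python3 m.py
```

```text
[[ 0.5012 -0.2807  0.034 ]
 [ 0.4983 -0.2349  0.034 ]
 [ 0.5015 -0.2951  0.04  ]
 [ 0.4974 -0.2205  0.04  ]
 [ 0.513  -0.2802  0.038 ]
 [ 0.5102 -0.2366  0.038 ]
 [ 0.5531 -0.2776  0.038 ]
 [ 0.5503 -0.2339  0.038 ]]
edge mid [ 0.49973794 -0.25778166  0.034     ] [ 0.49945658 -0.25778872  0.04      ] widths 0.04590902881468195 0.07471260445227264 0.04365332576488353 0.04376726925854788
yaw 3.679066912191505
yaw 3.15473407366942
yaw 3.6783685535569193
yaw 3.6784932622036686
lead [ 0.51157143 -0.25838326  0.038     ] line [ 0.55168978 -0.25577374  0.038     ] d 0.04020312611926584 yaw 3.7216026422298163
[[ 5.334e-01 -2.502e-01  3.830e-02]
 [ 5.727e-01 -2.877e-01  3.880e-02]
 [ 5.017e-01 -2.315e-01  3.970e-02]
 [ 4.961e-01 -8.900e-02 -2.000e-04]]
```

```bash

python3 -m jog '[{"dx":0.3,"dy":-0.06,"dz":0,"wx":0,"wy":0,"wz":0,"claw":1},{"dx":0.6,"dy":-0.11,"dz":0,"wx":0,"wy":0,"wz":0,"claw":1},{"dx":0.6,"dy":-0.11,"dz":-0.3,"wx":0,"wy":0,"wz":0,"claw":1},{"dx":0.6,"dy":-0.11,"dz":-0.6,"wx":0,"wy":0,"wz":0,"claw":1},{"dx":0.6,"dy":-0.11,"dz":-0.85,"wx":0,"wy":0,"wz":0,"claw":1},{"dx":0.6,"dy":-0.11,"dz":-1,"wx":0,"wy":0,"wz":0,"claw":1},{"dx":0.6,"dy":-0.11,"dz":-1,"wx":0,"wy":0,"wz":0,"claw":1},{"dx":0.6,"dy":-0.11,"dz":-1,"wx":0,"wy":0,"wz":0,"claw":1}]'
python3 -m jog '[{"dx":0,"dy":0,"dz":-0.05,"wx":0,"wy":0,"wz":0,"claw":1},{"dx":0,"dy":0,"dz":-0.1,"wx":0,"wy":0,"wz":0,"claw":1},{"dx":0,"dy":0,"dz":-0.1,"wx":0,"wy":0,"wz":0,"claw":1},{"dx":0,"dy":0,"dz":-0.1,"wx":0,"wy":0,"wz":0,"claw":1}]'
python3 - <<'E'
from h import *
s=manip.read_state();print(s['tcp_pos'],s['wrist_force'])
E
```

```text
clock: 3.25
tcp_pos: [0.585, -0.2531, 0.229]
eef_rot: [-0.033, 0.999, -0.0, 0.001]
wrist_force: [-0.3, -0.6, -0.4]
width: -0.0001
grip_force: 0.0
clock: 3.65
tcp_pos: [0.5845, -0.2538, 0.2179]
eef_rot: [-0.032, 0.999, 0.0, 0.0]
wrist_force: [-0.7, 0.4, -0.8]
width: 0.0
grip_force: 0.0
[ 0.58448116 -0.25375263  0.21789321] [-0.74327803  0.35695626 -0.83496287]
```

```bash

for i in 1 2 3 4; do :; done
python3 -m jog '[{"dx":0,"dy":0.01,"dz":-0.02,"wx":0,"wy":0,"wz":0,"claw":1},{"dx":0,"dy":0.01,"dz":-0.04,"wx":0,"wy":0,"wz":0,"claw":1},{"dx":0,"dy":0.01,"dz":-0.05,"wx":0,"wy":0,"wz":0,"claw":1},{"dx":0,"dy":0.01,"dz":-0.05,"wx":0,"wy":0,"wz":0,"claw":1},{"dx":0,"dy":0.01,"dz":-0.05,"wx":0,"wy":0,"wz":0,"claw":1}]'
python3 -m jog '[{"dx":0,"dy":0,"dz":-0.01,"wx":0,"wy":0,"wz":0,"claw":1},{"dx":0,"dy":0,"dz":-0.01,"wx":0,"wy":0,"wz":0,"claw":1},{"dx":0,"dy":0,"dz":-0.01,"wx":0,"wy":0,"wz":0,"claw":1}]'
```

```text
clock: 4.15
tcp_pos: [0.5845, -0.2527, 0.2127]
eef_rot: [-0.032, 0.999, -0.0, -0.0]
wrist_force: [-0.2, 0.3, 0.7]
width: 0.0001
grip_force: 0.0
clock: 4.45
tcp_pos: [0.5845, -0.2527, 0.2118]
eef_rot: [-0.032, 0.999, 0.0, 0.0]
wrist_force: [0.3, -0.5, 0.7]
width: -0.0001
grip_force: 0.0
```

```bash

python3 -m jog '[{"dx":0,"dy":0,"dz":-0.005,"wx":0,"wy":0,"wz":0,"claw":1},{"dx":0,"dy":0,"dz":-0.005,"wx":0,"wy":0,"wz":0,"claw":1},{"dx":0,"dy":0,"dz":-0.005,"wx":0,"wy":0,"wz":0,"claw":1}]'
python3 -m jog '[{"dx":0,"dy":0,"dz":-0.005,"wx":0,"wy":0,"wz":0,"claw":1},{"dx":0,"dy":0,"dz":-0.005,"wx":0,"wy":0,"wz":0,"claw":1},{"dx":0,"dy":0,"dz":-0.005,"wx":0,"wy":0,"wz":0,"claw":1}]'
```

```text
clock: 4.75
tcp_pos: [0.5845, -0.2527, 0.2116]
eef_rot: [-0.032, 0.999, 0.0, 0.0]
wrist_force: [-2.0, 0.7, 5.4]
width: -0.0
grip_force: 2.3
clock: 5.05
tcp_pos: [0.5845, -0.2528, 0.2116]
eef_rot: [-0.032, 0.999, 0.0, 0.0]
wrist_force: [-3.0, 0.7, 8.5]
width: -0.0
grip_force: 4.5
```

```bash

python3 -m jog '[{"dx":-0.01,"dy":0,"dz":0,"wx":0,"wy":0,"wz":0,"claw":1},{"dx":-0.02,"dy":-0.001,"dz":0,"wx":0,"wy":0,"wz":0,"claw":1},{"dx":-0.03,"dy":-0.002,"dz":0,"wx":0,"wy":0,"wz":0,"claw":1},{"dx":-0.045,"dy":-0.003,"dz":0,"wx":0,"wy":0,"wz":0,"claw":1},{"dx":-0.06,"dy":-0.004,"dz":0,"wx":0,"wy":0,"wz":0,"claw":1},{"dx":-0.075,"dy":-0.005,"dz":0,"wx":0,"wy":0,"wz":0,"claw":1},{"dx":-0.09,"dy":-0.006,"dz":0,"wx":0,"wy":0,"wz":0,"claw":1},{"dx":-0.1,"dy":-0.006,"dz":0,"wx":0,"wy":0,"wz":0,"claw":1}]'
python3 - <<'E'
from h import *
snap('wrist','w2');print(manip.read_state()['wrist_force'])
a=cv2.imread('pics/w2.png');cv2.imwrite('pics/w2.png',a[0:400,160:480])
E
```

```text
clock: 5.85
tcp_pos: [0.5756, -0.2532, 0.2116]
eef_rot: [-0.033, 0.999, -0.0, 0.002]
wrist_force: [4.0, 1.3, 6.0]
width: 0.0003
grip_force: 2.8
[3.87459274 1.26495271 6.79987101]
```

View pics/w2.png

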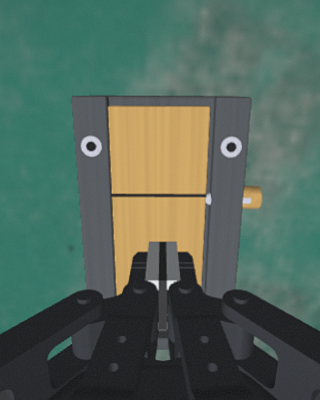

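Now the leading end is at (160,107), nearly at the front edge (160,97), and the line is at (160,195): the shim is following the fingers. Check the distance numerically and carry on.

```bash
cat > ln.py <<'E'
from h import *
import sys
def prof(fn,u,v0=60,v1=260):
    p=np.load('pics/%s.npz'%fn)['p'].astype(float); return p[v0:v1,u-3:u+4].mean(1)
fn=sys.argv[1]; u=int(sys.argv[2]); 
P=prof(fn,u); br=P[:,0]-P[:,2]  # brass: red-blue large
for v in range(len(P)):
    pass
on=br>60; s='';last=None
for i,o in enumerate(on):
    if o!=last: print(i+60,'brass' if o else 'not', np.round(P[i])); last=o
E
python3 ln.py w2 300; python3 - <<'E'
from h import *
ax=np.array([.9979,.0645]);e0=np.array([.4997,-.2578])
for uv,z in (((320,97),.034),((320,107),.038),((300,195.5),.038),((340,195.5),.038)):
    q=pt('wrist','w2',uv,z)[0]; print(uv,q,(q[:2]-e0)@ax)
E
```

```text
60 not [ 63. 119. 105.]
106 brass [159. 128.  81.]
194 not [74. 66. 55.]
197 brass [181. 147.  92.]
252 not [77. 66. 50.]
(320, 97) [ 0.50007466 -0.25866517  0.034     ] 0.00031806920760652874
(320, 107) [ 0.50412236 -0.2583808   0.038     ] 0.004375614437551708
(300, 195.5) [ 0.54437575 -0.26514695  0.038     ] 0.044108054133827485
(340, 195.5) [ 0.54315837 -0.2465872   0.038     ] 0.044090336776074254
```

```bash

python3 -m jog '[{"dx":-0.015,"dy":-0.001,"dz":0,"wx":0,"wy":0,"wz":0,"claw":1},{"dx":-0.03,"dy":-0.002,"dz":0,"wx":0,"wy":0,"wz":0,"claw":1},{"dx":-0.045,"dy":-0.003,"dz":0,"wx":0,"wy":0,"wz":0,"claw":1},{"dx":-0.06,"dy":-0.004,"dz":0,"wx":0,"wy":0,"wz":0,"claw":1},{"dx":-0.075,"dy":-0.005,"dz":0,"wx":0,"wy":0,"wz":0,"claw":1},{"dx":-0.09,"dy":-0.006,"dz":0,"wx":0,"wy":0,"wz":0,"claw":1},{"dx":-0.105,"dy":-0.007,"dz":0,"wx":0,"wy":0,"wz":0,"claw":1},{"dx":-0.12,"dy":-0.008,"dz":0,"wx":0,"wy":0,"wz":0,"claw":1},{"dx":-0.135,"dy":-0.009,"dz":0,"wx":0,"wy":0,"wz":0,"claw":1},{"dx":-0.15,"dy":-0.01,"dz":0,"wx":0,"wy":0,"wz":0,"claw":1}]'
python3 -m jog '[{"dx":-0.015,"dy":-0.001,"dz":0,"wx":0,"wy":0,"wz":0,"claw":1},{"dx":-0.03,"dy":-0.002,"dz":0,"wx":0,"wy":0,"wz":0,"claw":1},{"dx":-0.045,"dy":-0.003,"dz":0,"wx":0,"wy":0,"wz":0,"claw":1},{"dx":-0.06,"dy":-0.004,"dz":0,"wx":0,"wy":0,"wz":0,"claw":1},{"dx":-0.075,"dy":-0.005,"dz":0,"wx":0,"wy":0,"wz":0,"claw":1},{"dx":-0.09,"dy":-0.006,"dz":0,"wx":0,"wy":0,"wz":0,"claw":1},{"dx":-0.1,"dy":-0.006,"dz":0,"wx":0,"wy":0,"wz":0,"claw":1}]'
python3 - <<'E'
from h import *
snap('wrist','w3');print(manip.read_state()['wrist_force'])
E
python3 ln.py w3 300;python3 ln.py w3 330
```

```text
clock: 6.9
tcp_pos: [0.5607, -0.254, 0.2116]
eef_rot: [-0.033, 0.999, -0.0, 0.002]
wrist_force: [4.0, 1.2, 5.7]
width: -0.0002
grip_force: 2.9
clock: 7.6
tcp_pos: [0.5507, -0.2547, 0.2116]
eef_rot: [-0.033, 0.999, -0.0, 0.002]
wrist_force: [4.4, 1.0, 6.2]
width: 0.0001
grip_force: 2.9
[2.03653735 2.82823799 7.12645673]
60 not [ 55. 116. 102.]
106 brass [155. 129.  81.]
194 not [74. 65. 55.]
197 brass [179. 146.  92.]
252 not [76. 65. 49.]
60 not [ 73. 120. 107.]
106 brass [154. 130.  87.]
194 not [92. 79. 60.]
197 brass [164. 134.  84.]
242 not [101. 102. 106.]
```

```bash

python3 -m jog '[{"dx":-0.015,"dy":-0.001,"dz":0,"wx":0,"wy":0,"wz":0,"claw":1},{"dx":-0.03,"dy":-0.002,"dz":0,"wx":0,"wy":0,"wz":0,"claw":1},{"dx":-0.045,"dy":-0.003,"dz":0,"wx":0,"wy":0,"wz":0,"claw":1},{"dx":-0.06,"dy":-0.004,"dz":0,"wx":0,"wy":0,"wz":0,"claw":1},{"dx":-0.075,"dy":-0.005,"dz":0,"wx":0,"wy":0,"wz":0,"claw":1},{"dx":-0.09,"dy":-0.006,"dz":0,"wx":0,"wy":0,"wz":0,"claw":1},{"dx":-0.105,"dy":-0.007,"dz":0,"wx":0,"wy":0,"wz":0,"claw":1},{"dx":-0.12,"dy":-0.008,"dz":0,"wx":0,"wy":0,"wz":0,"claw":1},{"dx":-0.135,"dy":-0.009,"dz":0,"wx":0,"wy":0,"wz":0,"claw":1},{"dx":-0.15,"dy":-0.01,"dz":0,"wx":0,"wy":0,"wz":0,"claw":1}]'
python3 -m jog '[{"dx":-0.015,"dy":-0.001,"dz":0,"wx":0,"wy":0,"wz":0,"claw":1},{"dx":-0.025,"dy":-0.002,"dz":0,"wx":0,"wy":0,"wz":0,"claw":1},{"dx":-0.025,"dy":-0.002,"dz":0,"wx":0,"wy":0,"wz":0,"claw":1}]'
python3 - <<'E'
from h import *
p,d,s=snap('wrist','w4');print(s['wrist_force'],s['tcp_pos'])
a=p[150:235,245:370,::-1]; cv2.imwrite('pics/crop4.png',cv2.resize(a,None,fx=6,fy=6,interpolation=cv2.INTER_CUBIC))
E
python3 ln.py w4 300
```

```text
clock: 8.65
tcp_pos: [0.5358, -0.2556, 0.2116]
eef_rot: [-0.033, 0.999, -0.0, 0.002]
wrist_force: [4.5, 2.3, 5.3]
width: 0.0
grip_force: 3.0
clock: 8.95
tcp_pos: [0.533, -0.2558, 0.2116]
eef_rot: [-0.033, 0.999, -0.0, 0.001]
wrist_force: [2.5, 2.3, 7.7]
width: -0.0001
grip_force: 3.7
[2.48199958 2.27734358 7.70726136] [ 0.53300617 -0.255793    0.21155981]
60 not [ 75. 122. 110.]
106 brass [155. 128.  80.]
194 not [73. 65. 54.]
197 brass [178. 145.  91.]
252 not [75. 65. 49.]
```

View pics/crop4.png

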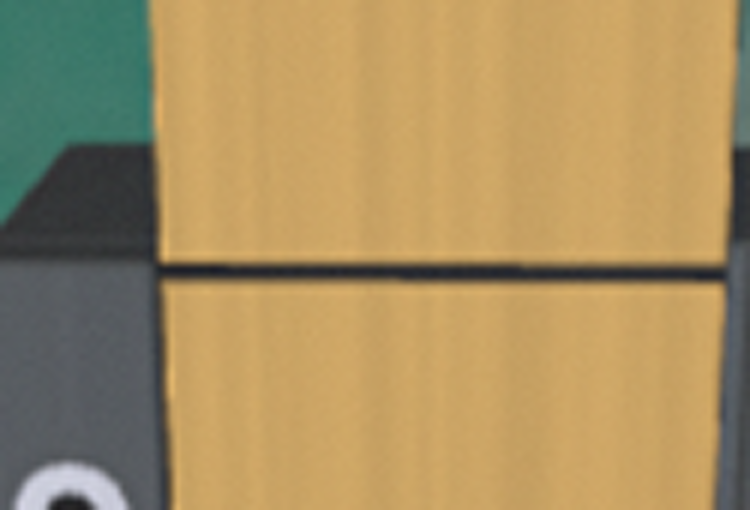

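```bash
python3 - <<'E'
from h import *
def c(x,y): return ((x+.5)/6-.5+245,(y+.5)/6-.5+150)
ax=np.array([.9979,.0645]);e0=np.array([.4997,-.2578])
for n,uv,z in (('railL',c(20,258),.04),('railL',c(145,258),.04),('railR',c(742,242),.04),('lineL',c(165,270),.038),('lineM',c(440,272),.038),('lineR',c(720,275),.038)):
    q=pt('wrist','w4',uv,z)[0]; print(n,q,(q[:2]-e0)@ax)
print(manip.read_state()['eef_rot'])
p=np.load('pics/w4.npz')['p'].astype(int)
for u in (248,255,262,369,371): print(u,p[182:200,u].sum(1))
E
```

```text
railL [ 0.50119682 -0.29144347  0.04      ] -0.0006763224005375651
railL [ 0.50057355 -0.28192982  0.04      ] -0.0006846529891410144
railR [ 0.49633214 -0.2366786   0.04      ] -0.001998461183029167
lineL [ 0.5020806  -0.28067548  0.038     ] 0.0009001283068900907
lineM [ 0.50084972 -0.25941831  0.038     ] 0.0010429268282117613
lineR [ 0.49967337 -0.23775294  0.038     ] 0.0012664607128040153
[-3.26002339e-02  9.99467661e-01 -7.97475720e-05  1.26992150e-03]
248 [269 220 178 164 155 154 164 177 177 163 153 213 260 280 281 280 277 277]
255 [160 160 164 159 153 160 157 176 181 158 164 207 255 279 284 287 282 283]
262 [157 164 159 153 157 160 159 173 173 150 153 208 245 269 276 272 268 274]
369 [155 161 153 159 161 155 167 167 223 244 243 248 249 240 236 239 233 229]
371 [154 160 161 168 169 167 157 168 177 176 170 184 204 235 248 250 255 257]
```

```bash

python3 -m jog '[{"dx":-0.006,"dy":0,"dz":0,"wx":0,"wy":0,"wz":0,"claw":1},{"dx":-0.012,"dy":-0.001,"dz":0,"wx":0,"wy":0,"wz":0,"claw":1},{"dx":-0.012,"dy":-0.001,"dz":0,"wx":0,"wy":0,"wz":0,"claw":1}]'
python3 -m jog '[{"dx":0,"dy":0,"dz":0.01,"wx":0,"wy":0,"wz":0,"claw":1},{"dx":0,"dy":0,"dz":0.02,"wx":0,"wy":0,"wz":0,"claw":1},{"dx":0,"dy":0,"dz":0.04,"wx":0,"wy":0,"wz":0,"claw":1},{"dx":0,"dy":0,"dz":0.3,"wx":0,"wy":0,"wz":0,"claw":1},{"dx":0,"dy":0,"dz":0.6,"wx":0,"wy":0,"wz":0,"claw":1},{"dx":0,"dy":0,"dz":0.7,"wx":0,"wy":0,"wz":0,"claw":1},{"dx":0,"dy":0,"dz":0.7,"wx":0,"wy":0,"wz":0,"claw":1},{"dx":0,"dy":0,"dz":0.7,"wx":0,"wy":0,"wz":0,"claw":1},{"dx":0,"dy":0,"dz":0.7,"wx":0,"wy":0,"wz":0,"claw":1}]'
python3 - <<'E'
from h import *
p,d,s=snap('wrist','w5')
a=p[115:240,240:370,::-1]; cv2.imwrite('pics/crop5.png',cv2.resize(a,None,fx=4.6,fy=4.6,interpolation=cv2.INTER_CUBIC))
E
```

```text
clock: 9.3
tcp_pos: [0.5319, -0.2558, 0.2116]
eef_rot: [-0.033, 0.999, -0.0, 0.001]
wrist_force: [3.4, 1.9, 7.8]
width: -0.0005
grip_force: 3.5
clock: 10.2
tcp_pos: [0.5303, -0.2558, 0.2794]
eef_rot: [-0.032, 0.999, 0.0, -0.001]
wrist_force: [-0.1, 0.1, -0.0]
width: 0.0002
grip_force: 0.0
```

View pics/crop5.png

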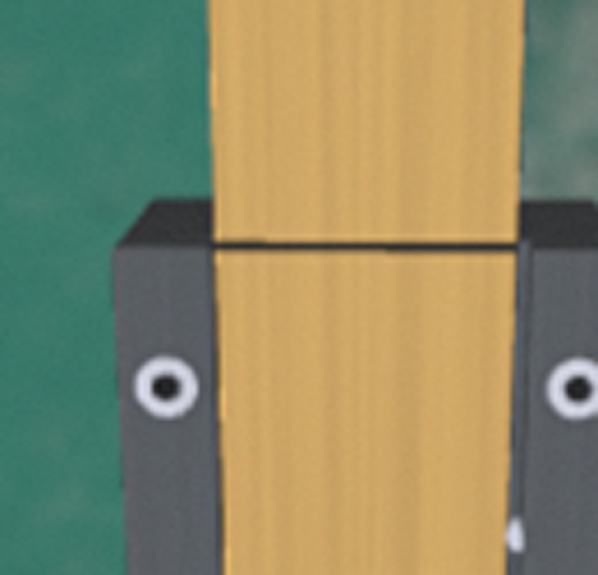

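The line (y≈244 in the crop, x 215–517) stands at the front edge of the rails (y≈247), and the shim rests there, released. Compute the numbers and the grasp pose.

```bash
python3 - <<'E'
from h import *
def c(x,y): return ((x+.5)/4.6-.5+240,(y+.5)/4.6-.5+115)
ax=np.array([.9979,.0645]);ay=np.array([-.0645,.9979]);e0=np.array([.4997,-.2578])
p=np.load('pics/w5.npz')['p'].astype(int)
for u in (270,280,360): print(u,p[163:174,u].sum(1))
for u in (295,310,330,345): print('line',u,p[163:174,u].sum(1))
for n,uv,z in (('railL',c(117,247),.04),('railL',c(210,247),.04),('railR',c(560,247),.04),('lineL',c(216,244.5),.038),('lineR',c(516,246.5),.038),('overL',c(211,60),.038),('overR',c(524,60),.038)):
    q=pt('wrist','w5',uv,z)[0]; print(n,q,(q[:2]-e0)@ax,(q[:2]-e0)@ay)
E
```

```text
270 [163 153 165 157 168 219 264 282 282 283 281]
280 [167 167 154 170 169 199 258 281 278 274 281]
360 [163 168 165 165 169 163 236 282 289 283 281]
line 295 [473 471 477 437 295 141 308 447 480 478 469]
line 310 [469 467 476 477 367 154 299 432 478 473 474]
line 330 [465 471 469 473 369 151 241 397 475 469 465]
line 345 [463 468 474 481 368 143 241 408 474 472 469]
railL [ 0.50165685 -0.29486171  0.04      ] -0.0004377423415384858 -0.037110092871633825
railL [ 0.500795   -0.28149396  0.04      ] -0.00043555724139913114 -0.023714830595765516
railR [ 0.4975358  -0.23119381  0.04      ] -0.00044355365524443837 0.026689912487303416
lineL [ 0.50082487 -0.28083782  0.038     ] -0.00036343645271166044 -0.02306199890028589
lineR [ 0.49830275 -0.23730878  0.038     ] -7.263036401938263e-05 0.02053831286727003
overL [ 0.47451186 -0.28238698  0.038     ] -0.026721102089939743 -0.022910714830912577
overR [ 0.4716714  -0.23864477  0.038     ] -0.02673422777804013 0.02092284895249885
```

```bash

python3 -m jog '[{"dx":-0.25,"dy":-0.02,"dz":0,"wx":0,"wy":0,"wz":0,"claw":0},{"dx":-0.5,"dy":-0.043,"dz":0,"wx":0,"wy":0,"wz":0,"claw":0},{"dx":-0.5,"dy":-0.043,"dz":0,"wx":0,"wy":0,"wz":0,"claw":0},{"dx":-0.5,"dy":-0.043,"dz":0,"wx":0,"wy":0,"wz":0,"claw":0},{"dx":-0.5,"dy":-0.043,"dz":-0.2,"wx":0,"wy":0,"wz":0,"claw":0},{"dx":-0.5,"dy":-0.043,"dz":-0.4,"wx":0,"wy":0,"wz":0,"claw":0},{"dx":-0.5,"dy":-0.043,"dz":-0.6,"wx":0,"wy":0,"wz":0,"claw":0},{"dx":-0.5,"dy":-0.043,"dz":-0.6,"wx":0,"wy":0,"wz":0,"claw":0}]'
python3 - <<'E'
from h import *
s=manip.read_state();t=np.array([.4798,-.2601,.199]);print(s['tcp_pos'],t-s['tcp_pos'],s['width'],Rn.from_quat(s['eef_rot']).as_matrix()[:,1:])
E
```

```text
clock: 11.05
tcp_pos: [0.4808, -0.2596, 0.2182]
eef_rot: [-0.033, 0.999, 0.001, -0.002]
wrist_force: [-0.1, -0.2, 0.4]
width: 0.0855
grip_force: 0.0
[ 0.48083132 -0.25955386  0.21819093] [-0.00103132 -0.00054614 -0.01919093] 0.08545955651826156 [[-0.06567353 -0.0039912 ]
 [ 0.99783948  0.00157508]
 [ 0.00183381 -0.99999079]]
```

```bash

python3 -m jog '[{"dx":-0.01,"dy":-0.005,"dz":-0.1,"wx":0,"wy":0,"wz":0,"claw":0},{"dx":-0.01,"dy":-0.005,"dz":-0.19,"wx":0,"wy":0,"wz":0,"claw":0},{"dx":-0.01,"dy":-0.005,"dz":-0.19,"wx":0,"wy":0,"wz":0,"claw":0.35},{"dx":-0.01,"dy":-0.005,"dz":-0.19,"wx":0,"wy":0,"wz":0,"claw":0.35},{"dx":-0.01,"dy":-0.005,"dz":-0.19,"wx":0,"wy":0,"wz":0,"claw":0.35}]' 20
python3 -m jog '[{"dx":0,"dy":0,"dz":0,"wx":0,"wy":0,"wz":0,"claw":0.42},{"dx":0,"dy":0,"dz":0,"wx":0,"wy":0,"wz":0,"claw":0.46},{"dx":0,"dy":0,"dz":0,"wx":0,"wy":0,"wz":0,"claw":0.5},{"dx":0,"dy":0,"dz":0,"wx":0,"wy":0,"wz":0,"claw":0.55},{"dx":0,"dy":0,"dz":0,"wx":0,"wy":0,"wz":0,"claw":0.6}]' 20
python3 - <<'E'
from h import *
p,d,s=snap('scene','sc6');print(s['tcp_pos'],s['wrist_force'])
a=p[190:310,280:440,::-1]; cv2.imwrite('pics/crop6.png',cv2.resize(a,None,fx=5,fy=5,interpolation=cv2.INTER_CUBIC))
E
```

```text
clock: 11.55
tcp_pos: [0.48, -0.2611, 0.2023]
eef_rot: [-0.032, 0.999, -0.0, 0.0]
wrist_force: [0.4, -0.0, 0.4]
width: 0.0557
grip_force: 0.0
clock: 12.05
tcp_pos: [0.4799, -0.261, 0.2021]
eef_rot: [-0.032, 0.999, 0.0, 0.0]
wrist_force: [-1.6, 1.5, 3.7]
width: 0.0429
grip_force: 20.2
[ 0.47990291 -0.26100183  0.20206507] [-1.60470736  1.49927395  3.74801842]
```

View pics/crop6.png

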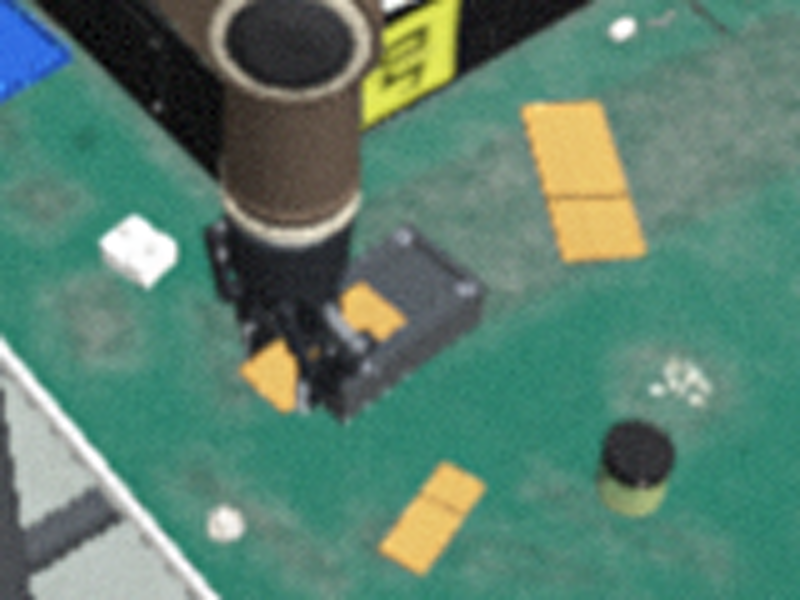

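The fingers are closed on the overhanging end (crop 300,380), width 43 mm. The grip sits close to the tips, so I'll open a little, go 3 mm lower, re-grip firmly and lift.

```bash

python3 -m jog '[{"dx":0,"dy":0.005,"dz":0,"wx":0,"wy":0,"wz":0,"claw":0.36},{"dx":0,"dy":0.005,"dz":0,"wx":0,"wy":0,"wz":0,"claw":0.36},{"dx":0,"dy":0.005,"dz":-0.03,"wx":0,"wy":0,"wz":0,"claw":0.36},{"dx":0,"dy":0.005,"dz":-0.03,"wx":0,"wy":0,"wz":0,"claw":0.42},{"dx":0,"dy":0.005,"dz":-0.03,"wx":0,"wy":0,"wz":0,"claw":0.48},{"dx":0,"dy":0.005,"dz":-0.03,"wx":0,"wy":0,"wz":0,"claw":0.55},{"dx":0,"dy":0.005,"dz":-0.03,"wx":0,"wy":0,"wz":0,"claw":0.6}]' 20
python3 -m jog '[{"dx":0,"dy":0,"dz":0,"wx":0,"wy":0,"wz":0,"claw":0.8},{"dx":0,"dy":0,"dz":0,"wx":0,"wy":0,"wz":0,"claw":0.8},{"dx":0,"dy":0,"dz":0,"wx":0,"wy":0,"wz":0,"claw":0.8},{"dx":0,"dy":0,"dz":0,"wx":0,"wy":0,"wz":0,"claw":0.8}]' 60
python3 -m jog '[{"dx":0,"dy":0,"dz":0.03,"wx":0,"wy":0,"wz":0,"claw":0.8},{"dx":0,"dy":0,"dz":0.08,"wx":0,"wy":0,"wz":0,"claw":0.8},{"dx":0,"dy":0,"dz":0.15,"wx":0,"wy":0,"wz":0,"claw":0.8},{"dx":0,"dy":0,"dz":0.25,"wx":0,"wy":0,"wz":0,"claw":0.8},{"dx":0,"dy":0,"dz":0.4,"wx":0,"wy":0,"wz":0,"claw":0.8},{"dx":0,"dy":0,"dz":0.6,"wx":0,"wy":0,"wz":0,"claw":0.8},{"dx":0,"dy":0,"dz":0.8,"wx":0,"wy":0,"wz":0,"claw":0.8},{"dx":0,"dy":0,"dz":0.9,"wx":0,"wy":0,"wz":0,"claw":0.8},{"dx":0,"dy":0,"dz":0.9,"wx":0,"wy":0,"wz":0,"claw":0.8}]' 60
python3 - <<'E'
from h import *
p,d,s=snap('scene','sc7');print(s['tcp_pos'],s['wrist_force'],s['torque'])
a=p[140:260,250:410,::-1]; b=cv2.resize(a,None,fx=4,fy=4,interpolation=cv2.INTER_CUBIC)
p,d,s=snap('wrist','w7'); a=p[60:300,200:440,::-1]
o=np.zeros((600,800,3),np.uint8);o[:480,:640]=b;o[360:,560:]=a;cv2.imwrite('pics/crop7.png',o)
E
```

```text
clock: 12.8
tcp_pos: [0.4797, -0.2607, 0.1988]
eef_rot: [-0.032, 0.999, -0.0, -0.0]
wrist_force: [-0.3, -0.9, -1.8]
width: 0.043
grip_force: 21.0
clock: 13.2
tcp_pos: [0.4798, -0.2606, 0.1989]
eef_rot: [-0.032, 0.999, -0.0, 0.0]
wrist_force: [-0.7, -1.1, 0.7]
width: 0.0421
grip_force: 60.5
clock: 14.1
tcp_pos: [0.4802, -0.2607, 0.2907]
eef_rot: [-0.032, 0.999, -0.0, 0.002]
wrist_force: [-0.4, -0.7, -1.0]
width: 0.0419
grip_force: 61.0
[ 0.48023356 -0.26070263  0.2907244 ] [-0.42295521 -0.71350879 -0.96788337] [-0.00441516 -0.01194817 -0.02056236]
```

View pics/crop7.png

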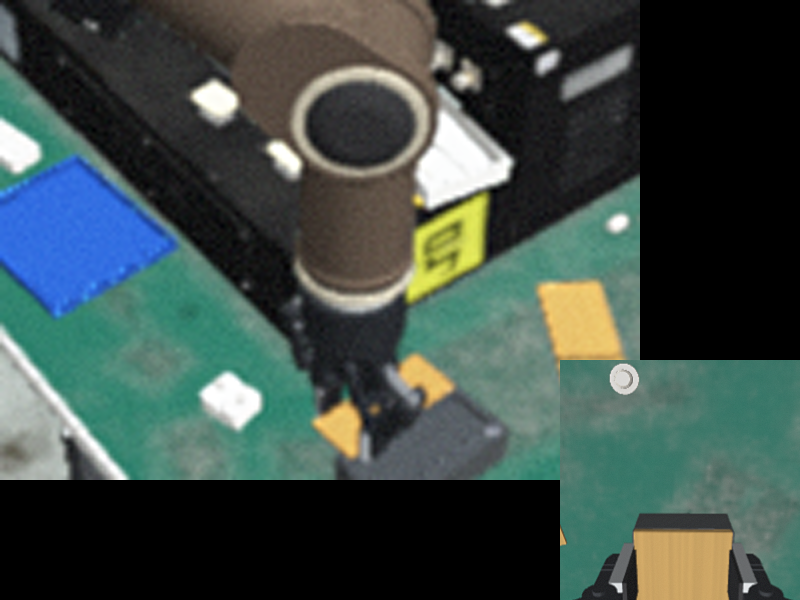

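Shim is in hand, apparently level, clear of the holder; leading end at wrist inset (683,530). Check its slope from depth and locate the tray with a blue mask.

```bash
python3 - <<'E'
from h import *
print(np.round(pt('wrist','w7',[(305,240),(340,240),(305,280),(340,280),(322,290)]),4))
p=np.load('pics/top0.npz')['p']; m=cv2.inRange(cv2.cvtColor(p,cv2.COLOR_RGB2HSV),(105,150,80),(125,255,255)); m[:, :200]=0;m[:200]=0;m[:,300:]=0
cs,_=cv2.findContours(m,0,2);c=max(cs,key=cv2.contourArea);b=cv2.boxPoints(cv2.minAreaRect(c));print(b)
w=pt('top','top0',b,.014);print(np.round(w,4),w.mean(0));print([np.linalg.norm(w[i]-w[i-1]) for i in range(4)])
d=w-w.mean(0);print([np.degrees(np.arctan2(*(w[i]-w[i-1])[1::-1])) for i in range(4)])
print(manip.read_state()['tcp_pos'],pt('top','top0',(342,242)))
E
```

```text
[[ 0.4654 -0.2685  0.1278]
 [ 0.4637 -0.2531  0.1293]
 [ 0.4854 -0.2675  0.1284]
 [ 0.485  -0.2512  0.1273]
 [ 0.4907 -0.2593  0.1277]]
[[212.83191 220.47789]
 [273.16376 216.45576]
 [276.54428 267.1637 ]
 [216.21243 271.18585]]
[[0.5394 0.271  0.014 ]
 [0.5504 0.0974 0.014 ]
 [0.4059 0.0865 0.014 ]
 [0.3952 0.258  0.014 ]] [0.4727198  0.17823647 0.014     ]
[np.float64(0.144837772764836), np.float64(0.17390044984589306), np.float64(0.1448935801688685), np.float64(0.1717961347676179)]
[np.float64(5.15666350623087), np.float64(-86.39729888945426), np.float64(-175.67623411655524), np.float64(93.57015027414134)]
[ 0.47970738 -0.26017243  0.28869357] [[ 0.47661584 -0.10016866  0.01296587]]
```

```bash

python3 -m jog '[{"dx":-0.02,"dy":0.15,"dz":0,"wx":0,"wy":0,"wz":0,"claw":0.8},{"dx":-0.05,"dy":0.4,"dz":0,"wx":0,"wy":0,"wz":0,"claw":0.8},{"dx":-0.07,"dy":0.65,"dz":0,"wx":0,"wy":0,"wz":0,"claw":0.8},{"dx":-0.09,"dy":0.9,"dz":0,"wx":0,"wy":0,"wz":0,"claw":0.8}]'
python3 -m jog '[{"dx":-0.05,"dy":0.25,"dz":0,"wx":0,"wy":0,"wz":0,"claw":0.8},{"dx":-0.07,"dy":0.5,"dz":0,"wx":0,"wy":0,"wz":0,"claw":0.8},{"dx":-0.09,"dy":0.75,"dz":0,"wx":0,"wy":0,"wz":0,"claw":0.8},{"dx":-0.11,"dy":1,"dz":0,"wx":0,"wy":0,"wz":0,"claw":0.8}]'
python3 -m jog '[{"dx":-0.05,"dy":0.25,"dz":0,"wx":0,"wy":0,"wz":0,"claw":0.8},{"dx":-0.07,"dy":0.5,"dz":0,"wx":0,"wy":0,"wz":0,"claw":0.8},{"dx":-0.09,"dy":0.75,"dz":0,"wx":0,"wy":0,"wz":0,"claw":0.8},{"dx":-0.11,"dy":1,"dz":0,"wx":0,"wy":0,"wz":0,"claw":0.8}]'
python3 -m jog '[{"dx":-0.05,"dy":0.25,"dz":0,"wx":0,"wy":0,"wz":0,"claw":0.8},{"dx":-0.07,"dy":0.5,"dz":0,"wx":0,"wy":0,"wz":0,"claw":0.8},{"dx":-0.09,"dy":0.75,"dz":0,"wx":0,"wy":0,"wz":0,"claw":0.8},{"dx":-0.11,"dy":1,"dz":0,"wx":0,"wy":0,"wz":0,"claw":0.8}]'
python3 -m jog '[{"dx":0,"dy":0.2,"dz":0,"wx":0,"wy":0,"wz":0,"claw":0.8},{"dx":0,"dy":0.4,"dz":0,"wx":0,"wy":0,"wz":0,"claw":0.8},{"dx":0,"dy":0.47,"dz":0,"wx":0,"wy":0,"wz":0,"claw":0.8},{"dx":0,"dy":0.47,"dz":0,"wx":0,"wy":0,"wz":0,"claw":0.8},{"dx":0,"dy":0.47,"dz":0,"wx":0,"wy":0,"wz":0,"claw":0.8}]'
python3 - <<'E'
from h import *
p,d,s=snap('wrist','w8');print(s['tcp_pos'],s['width'])
print(np.round(pt('wrist','w8',[(305,240),(322,290),(200,240),(440,240)]),4))
E
```

```text
clock: 14.6
tcp_pos: [0.47, -0.1686, 0.2877]
eef_rot: [-0.032, 0.999, 0.0, -0.001]
wrist_force: [0.2, 1.2, -0.9]
width: 0.0415
grip_force: 61.0
clock: 15.0
tcp_pos: [0.4588, -0.0685, 0.2879]
eef_rot: [-0.033, 0.999, 0.0, -0.001]
wrist_force: [0.7, 0.6, -1.8]
width: 0.042
grip_force: 61.1
clock: 15.4
tcp_pos: [0.4477, 0.0313, 0.288]
eef_rot: [-0.033, 0.999, -0.0, -0.001]
wrist_force: [0.1, -0.3, -1.4]
width: 0.0417
grip_force: 61.1
clock: 15.8
tcp_pos: [0.4365, 0.1311, 0.288]
eef_rot: [-0.033, 0.999, -0.0, -0.001]
wrist_force: [0.5, -0.5, -0.7]
width: 0.0417
grip_force: 61.1
clock: 16.3
tcp_pos: [0.4374, 0.1758, 0.2884]
eef_rot: [-0.032, 0.999, -0.0, -0.0]
wrist_force: [-0.2, -1.3, -1.8]
width: 0.0418
grip_force: 61.1
[0.43743368 0.17575035 0.2883738 ] 0.041825457873418626
[[ 4.224e-01  1.675e-01  1.267e-01]
 [ 4.470e-01  1.767e-01  1.276e-01]
 [ 4.887e-01  7.160e-02 -4.000e-04]
 [ 4.749e-01  2.823e-01 -0.000e+00]]
```

View pics/w8.png

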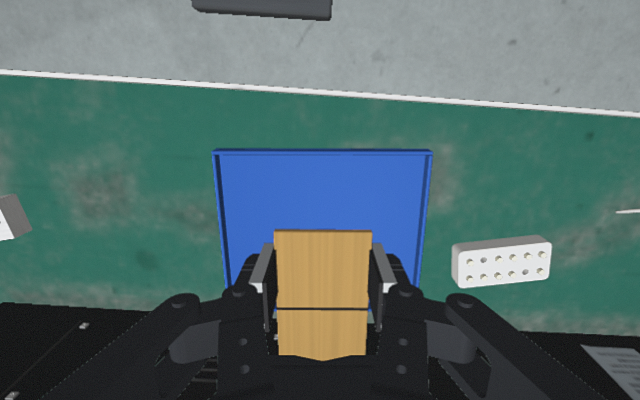

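Shim held level across the tray: leading end at (323,231), tray corners at (213,152) and (432,152), rack at (500,262) clear. Check tray position, then lower.

```bash
python3 - <<'E'
from h import *
w=pt('wrist','w8',[(213,152),(432,152)],.014);m=w.mean(0)
print(w,m, 'centre est',m[:2]+.0725*np.array([.998,.0645]),np.degrees(np.arctan2(-(w[1]-w[0])[0],(w[1]-w[0])[1])))
E
python3 -m jog '[{"dx":0,"dy":0,"dz":-0.2,"wx":0,"wy":0,"wz":0,"claw":0.8},{"dx":0,"dy":0,"dz":-0.4,"wx":0,"wy":0,"wz":0,"claw":0.8},{"dx":0,"dy":0,"dz":-0.6,"wx":0,"wy":0,"wz":0,"claw":0.8},{"dx":0,"dy":0,"dz":-0.8,"wx":0,"wy":0,"wz":0,"claw":0.8},{"dx":0,"dy":0,"dz":-0.9,"wx":0,"wy":0,"wz":0,"claw":0.8},{"dx":0,"dy":0,"dz":-0.9,"wx":0,"wy":0,"wz":0,"claw":0.8},{"dx":0,"dy":0,"dz":-0.9,"wx":0,"wy":0,"wz":0,"claw":0.8}]'
```

```text
[[0.4070233  0.09067589 0.014     ]
 [0.39624114 0.25730735 0.014     ]] [0.40163222 0.17399162 0.014     ] centre est [0.47398722 0.17866787] 3.7022560447611355
clock: 17.05
tcp_pos: [0.4381, 0.1761, 0.1992]
eef_rot: [-0.032, 0.999, -0.0, 0.0]
wrist_force: [-0.1, -0.6, -1.1]
width: 0.0416
grip_force: 61.0
```

```bash

python3 -m jog '[{"dx":0,"dy":0,"dz":-0.08,"wx":0,"wy":0,"wz":0,"claw":0.8},{"dx":0,"dy":0,"dz":-0.16,"wx":0,"wy":0,"wz":0,"claw":0.8},{"dx":0,"dy":0,"dz":-0.24,"wx":0,"wy":0,"wz":0,"claw":0.8},{"dx":0,"dy":0,"dz":-0.25,"wx":0,"wy":0,"wz":0,"claw":0.8},{"dx":0,"dy":0,"dz":-0.25,"wx":0,"wy":0,"wz":0,"claw":0.8}]'
python3 -m jog '[{"dx":0,"dy":0,"dz":-0.01,"wx":0,"wy":0,"wz":0,"claw":0.8},{"dx":0,"dy":0,"dz":-0.02,"wx":0,"wy":0,"wz":0,"claw":0.8},{"dx":0,"dy":0,"dz":-0.02,"wx":0,"wy":0,"wz":0,"claw":0.8}]'
```

```text
clock: 17.55
tcp_pos: [0.438, 0.1766, 0.1748]
eef_rot: [-0.032, 0.999, 0.001, 0.0]
wrist_force: [-6.2, -1.4, 22.9]
width: 0.0416
grip_force: 74.2
clock: 17.85
tcp_pos: [0.438, 0.1764, 0.1746]
eef_rot: [-0.032, 0.999, 0.001, 0.0]
wrist_force: [-12.5, -4.8, 55.5]
width: 0.0417
grip_force: 90.9
```

Fingertips met the tray floor (contact at TCP 0.175). Back off at once, then release: a few mm to the floor.

```bash

python3 -m jog '[{"dx":0,"dy":0,"dz":0.025,"wx":0,"wy":0,"wz":0,"claw":0.8},{"dx":0,"dy":0,"dz":0.025,"wx":0,"wy":0,"wz":0,"claw":0.8}]'
python3 -m jog '[{"dx":0,"dy":0,"dz":0,"wx":0,"wy":0,"wz":0,"claw":0.3},{"dx":0,"dy":0,"dz":0,"wx":0,"wy":0,"wz":0,"claw":0.2},{"dx":0,"dy":0,"dz":0,"wx":0,"wy":0,"wz":0,"claw":0.2},{"dx":0,"dy":0,"dz":0,"wx":0,"wy":0,"wz":0,"claw":0.2},{"dx":0,"dy":0,"dz":0.1,"wx":0,"wy":0,"wz":0,"claw":0.2},{"dx":0,"dy":0,"dz":0.3,"wx":0,"wy":0,"wz":0,"claw":0.2},{"dx":0,"dy":0,"dz":0.6,"wx":0,"wy":0,"wz":0,"claw":0.2},{"dx":0,"dy":0,"dz":0.9,"wx":0,"wy":0,"wz":0,"claw":0.2},{"dx":0,"dy":0,"dz":1,"wx":0,"wy":0,"wz":0,"claw":0.2}]' 20
python3 -m jog '[{"dx":0,"dy":0,"dz":0.5,"wx":0,"wy":0,"wz":0,"claw":0.2},{"dx":0,"dy":0,"dz":1,"wx":0,"wy":0,"wz":0,"claw":0.2},{"dx":0,"dy":0,"dz":1,"wx":0,"wy":0,"wz":0,"claw":0.2},{"dx":0,"dy":0,"dz":1,"wx":0,"wy":0,"wz":0,"claw":0.2}]' 
python3 - <<'E'
from h import *
p,d,s=snap('wrist','w9')
print(np.round(pt('wrist','w9',[(305,200),(335,200),(322,240)]),4))
E
```

```text
clock: 18.05
tcp_pos: [0.438, 0.1767, 0.1748]
eef_rot: [-0.032, 0.999, 0.0, 0.001]
wrist_force: [-3.6, -1.3, 20.8]
width: 0.0418
grip_force: 73.1
clock: 18.95
tcp_pos: [0.4385, 0.1766, 0.2772]
eef_rot: [-0.032, 0.999, 0.001, 0.002]
wrist_force: [0.4, 0.2, -0.4]
width: 0.0681
grip_force: 0.0
clock: 19.35
tcp_pos: [0.4378, 0.1766, 0.3753]
eef_rot: [-0.033, 0.999, 0.001, 0.001]
wrist_force: [-1.0, 0.2, 0.5]
width: 0.068
grip_force: 0.0
[[0.4734 0.1612 0.0071]
 [0.4713 0.1943 0.0072]
 [0.5213 0.1832 0.0056]]
```

View pics/w9.png

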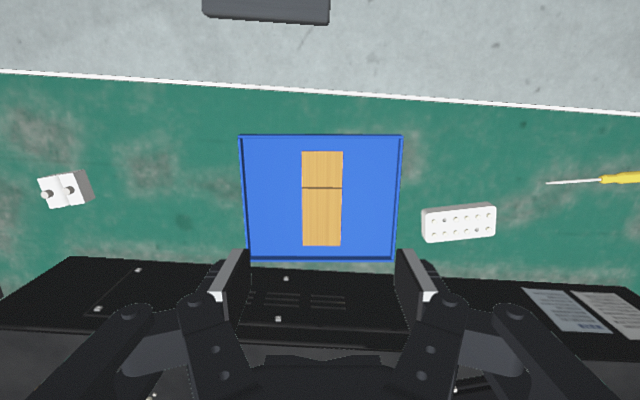

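The shim lies flat and centred in the tray (302–343, 151–246), top at z≈7 mm as expected. The V-block (65,190) and rack (458,222) are undisturbed, and the gripper is clear.

```bash
python3 -c "
from rig import manip
print(manip.sign_off())"
```

```text
the job is handed in; nothing more can be done
None
```

The job is handed in: the shim was drawn out to its line at under about 9 N, left to rest, lifted by its overhanging end and now lies flat in the blue tray at about 19 s; it fell roughly 7 mm onto the tray floor on release, and the fingertips had briefly pressed that floor with a wrist reading of 55 N (limit 120 N; 40 N applies to arm or gripper body).

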